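# Tip the short cuvette carton out of its row and stand it in the tray

## Task

Fetch the short carton of cuvettes from the tub, where it stands low and tight between taller ones: tip it forward out of the row until it leans on the tub's front rim, then take hold of it, lift it out and stand it upright in the empty half of the white tray, setting it down rather than dropping it. Leave the other cartons, the bottles in the tray and everything else on the bench standing where they are.

Things in the scene. Friction and masses are not known exactly. Their poses are not given: they have to be found in the camera images.
- carton_short: The carton to fetch: a plain white card carton of cuvettes, 95 mm front to back, 40 mm thick, 140 mm high, 150 to 310 g, stiff; the only one of the five that is 25 mm lower than the rest. Origin: centre of its underside; x from front to back (its front, -x, looks to the tub's front), y across the thickness, z up the carton.
- tub: Open grey plastic tub, fixed; 190 mm front to back (x), 222 mm wide (y), walls 5 mm thick, rim 60 mm above the bench, floor 5 mm thick. Origin: centre of its underside; front faces its own -x. Five cartons stand in it side by side along y, 42 mm apart (2 mm gaps), each centred 0 to 5 mm behind the origin; the short one is in one of the three inner places, too tight to pinch where it stands.
- tub_front (a point): Middle of the front wall's rim, at its inner edge, 60 mm above the bench. About 45 mm of empty floor lies between this wall and the cartons. A short carton pushed forward some 115 mm up its back tips about its lower front edge, overbalances at about 34 degrees and comes to rest leaning about 40 degrees on this rim, its upper half standing out in front of the row.
- tray: Low white enamel tray with a blue edge, fixed to the bench; 290 mm (its x) by 180 mm (its y), walls 5 mm thick and 20 mm high, floor 5 mm thick. Origin: centre of its underside on the bench; x away from the robot, z up. Three dropper bottles stand in its far (+x) half; the near (-x) half is empty.
- tray_free (a point): Point on the tray's inner floor (5 mm above the bench), in the middle of its empty half, 70 mm from the tray's centre towards its own -x.
- carton_tall_a: One of four tall white cartons in the tub, 95 mm front to back, 40 mm thick, 165 mm high, about 320 g; stays where it is. Origin: centre of its underside, axes as for the short carton.
- carton_tall_b: One of four tall white cartons in the tub, 95 mm front to back, 40 mm thick, 165 mm high, about 320 g; stays where it is. Origin: centre of its underside, axes as for the short carton.
- carton_tall_c: One of four tall white cartons in the tub, 95 mm front to back, 40 mm thick, 165 mm high, about 320 g; stays where it is. Origin: centre of its underside, axes as for the short carton.
- carton_tall_d: One of four tall white cartons in the tub, 95 mm front to back, 40 mm thick, 165 mm high, about 320 g; stays where it is. Origin: centre of its underside, axes as for the short carton.
- dropper_1: White dropper bottle standing in the tray's far half, 56 mm across, 113 mm high. Origin: centre of its underside.
- dropper_2: White dropper bottle standing in the tray's far half, 56 mm across, 113 mm high. Origin: centre of its underside.
- dropper_3: White dropper bottle standing in the tray's far half, 56 mm across, 113 mm high. Origin: centre of its underside.
- wash_bottle: White wash bottle with a red cap and bent spout, 70 mm across, 215 mm high, on the left of the bench. Origin: centre of its underside.
- jug: Black plastic jug with a handle (its +y), 100 mm across, 125 mm high, on the right of the bench. Origin: centre of its underside.
- glass_1: Empty conical measuring glass on a foot, 60 mm across, 105 mm high, behind the tub and tray. Origin: centre of its underside.
- glass_2: Empty conical measuring glass on a foot, 60 mm across, 105 mm high, behind the tub and tray. Origin: centre of its underside.
Not all that is in view belongs to the job. Leave any green look-alike of the carton_short alone.

How it is judged:
On the way, in this order (a step that is already met when the one before it is completed fails the run):
1. the short carton has been tipped forward and leans with its foot still in the tub (angle between carton_short's own z axis and vertical above 0.5 rad and z of carton_short in the frame of tub below 0.06 m and x of carton_short in the frame of tub above -0.06 m), for 0.2 s.
2. the short carton has been lifted clear of the tub's walls (height (world z) of carton_short above 0.1 m), for 0.2 s.
At the end, for the whole second after the job is handed in: The short carton stands upright (within 0.08 rad), at rest and let go, flat on the tray's floor with its centre in the tray's near, empty half; the four tall cartons, the three dropper bottles, the wash bottle, the jug and the two glasses are within 25 mm of where they began (angle between carton_short's own z axis and vertical below 0.08 rad and x of carton_short in the frame of tray between -0.125 and 0 m and y of carton_short in the frame of tray between -0.07 and 0.07 m and z of carton_short in the frame of tray between 0 and 0.009 m and linear speed of carton_short below 0.02 m/s and distance of each of carton_tall_a, carton_tall_b, carton_tall_c, carton_tall_d, dropper_1, dropper_2, dropper_3, wash_bottle, jug, glass_1, glass_2 from where it was at the start of the episode below 0.025 m); the robot touches nothing.
It fails at once if another carton is tipped by more than 0.25 rad or dragged more than 25 mm (angle between any of carton_tall_a, carton_tall_b, carton_tall_c, carton_tall_d's own z axis and vertical above 0.25 rad or distance of any of carton_tall_a, carton_tall_b, carton_tall_c, carton_tall_d from where it was at the start of the episode above 0.025 m).
It fails at once if a bottle, the jug or a glass is tipped by more than 0.4 rad (angle between any of dropper_1, dropper_2, dropper_3, wash_bottle, jug, glass_1, glass_2's own z axis and vertical above 0.4 rad).
It fails at once if the short carton is dropped: out of the tub, it is let go with its underside more than 20 mm above the tray's floor (height (world z) of carton_short above 0.025 m and horizontal distance between carton_short and tub above 0.16 m and contact force between carton_short and anything else below 0.05 N).
It also fails if it takes over 64 s, if anything falls off the work surface, if the arm or the gripper's body presses on something with over 40 N, if the wrist force passes 120 N, or if a joint passes its speed limit or range.

## Robot

A 7-joint arm with a two-finger parallel gripper is mounted at the origin on the work surface. World frame = base frame: x ahead of the robot, y to its left, z up, the work surface at z = 0. Lengths are in m, angles in rad, forces in N, time in s.
With the tool pointing down it reaches from about 0.4 to 0.85 m from the base axis. Payload 4.5 kg.
Tool frame: the origin (TCP) lies on the centre line of the jaws, within the pads' length; the fingertips stand 14 mm ahead of it and the grasp point (between the pads) lies 5 mm behind it (r.tcp_to_tips is the z of the fingertips in the tool frame, in m); z points along the fingers, y is the direction in which the jaws open and shut (so a half turn about z gives the same grasp; the last joint's range is limited). The gripper opens to 88 mm and grips with 3 to 60 N. Pads are 18 mm wide; open, the fingers measure 123 mm over their backs; the gripper's body (75 mm by 187 mm) begins 45 mm behind the grasp point.
Start: joints at [1.143, 0.689, -0.195, 1.565, 0.157, 0.902, -0.215], TCP at [0.279, -0.56, 0.217] pointing down, gripper open.
Joint ranges: [-3.01, 3.01], [-0.46, 2.08], [-1.47, 1.51], [0.13, 2.56], [-1, 4.14], [0.04, 2.09], [-2.66, 2.66]. Speed limits (rad/s): [2.57, 2.57, 3.14, 3.14, 3.14, 3.14, 3.14].

## Interface

Orientations are given as a unit quaternion [x, y, z, w].
In Python, from plant import r, viewer gives the robot as it stands.
- The arm moves only by the shell command python3 -m inch 'ROWS' [FORCE]. ROWS is JSON, a list of rows, each a list of 3 entries, a list of its own where there are three numbers: the closure, from 0 (fully open) to 1 (shut), then the shift along the tool's x, y, z in cm, then the turn about the tool's z in degrees. In form: [[fingers, [x, y, z], yaw], ...]. A call has 1 to 20 rows; each row is the pose to reach, as a shift and turn from the pose commanded when the call began, along the tool's axes at that moment; what a row does not reach only later rows make up. A row lasts 1/10 s, in which the tool goes at most 50 mm and 8.59 degrees, less where a joint would pass 70% of its speed; a pose out of reach is approached as far as the arm can. A call with a gripper value outside its range is refused whole. The fingers move at their own pace and stop on an object; FORCE is the grip in N (left out, the last holds). Time passes only in rows, so rows that repeat a pose let the fingers close. It gives the time, the measured TCP pose, the force and the opening at its end, in the units of the state.
- r.get_state(): the state, without advancing time (a new reading comes with each control period).
- viewer.snapshot(name): name is "side" or "top" or "wrist"; returns the picture (480x640x3 uint8, red, green, blue); there is no depth.
- viewer.camera_params(name): a dict with "intrinsics" (3x3 intrinsics, pixels), "k1" (the pictures are not rectified: a ray, as slopes to the right and down, at radius r is drawn at 1 + k1 r^2 times it, then the intrinsics apply), "world_to_cam" (4x4, takes a point from world to camera coordinates). Camera axes: x right, y up, looking along -z (the intrinsics and any distortion apply to the point x, -y, -z); pixel columns grow to the right and rows downward; lengths in m; the calibration is good to about 2 mm. A picture is of the moment at which its call begins: read the wrist's pose just before it. camera_params takes no time and is no camera call; for the wrist camera it gives the pose at the moment of the call.
- r.finish_job(): hands the job in, once; it reports no verdict.
Trained networks look in the newest picture that a camera, given by its name, has taken for a name from the list of things; names that differ only in an ending like _2 or _b are one class to them, and where a whole thing is asked for, a point or a joint stands for the part that bears it (a point fixed in the world has none). Each returns a list of dicts, best first, with "p" (0 to 1); they miss things now and then, are a little off and sometimes report something else, mostly with a low value. They report only what shows in the picture. A call takes as long as a camera call. They do not tell look-alikes from the thing itself.
- viewer.outline_of(camera, name): "pixels" (480x640 bool, what is visible of it) and "bbox" ([left, top, width, height] in pixels, round what is visible of it).
The state is a dict: "clock": time; "q": joint angles; "qd": joint speeds; "joint_torque": joint torques, N m; "tool_pos": TCP position; "eef_rot": TCP orientation; "contact_force": force on the tool from outside, world axes, zero at the start; "moment": the same for the moment, N m; "opening": opening from 0.0 (shut) to 1.0 (fully open).
Only numpy, scipy, OpenCV 4.12 (cv2) and the standard library are available. Lean on these libraries where they do the work, as an engineer would, in place of code of your own. Each camera call takes 0.05 s, during which the arm holds its last target.

## Working session

There is one attempt and no reset: what is moved stays moved. The work goes in short steps, Python scripts to look and compute and a shell command to move; the robot and the scene stay as the last step left them, time stands still between calls to the robot, and variables do not carry over. Pictures are saved under pics/ and viewed, and the job is handed in when it is done.

```bash
ls; mkdir -p pics; python3 - <<'E'
from plant import r, viewer
import cv2
print(r.get_state())
for n in ("side","top","wrist"):
    im=viewer.snapshot(n); cv2.imwrite(f"pics/{n}0.png",im[:,:,::-1])
    print(n,viewer.camera_params(n))
E
```

```text
pics
{'clock': 0.0, 'q': array([ 1.14278917,  0.68998216, -0.19448507,  1.56631774,  0.15731696,
        0.90251906, -0.21509341]), 'qd': array([ 0.00063179, -0.00021587,  0.00017055,  0.00018881,  0.00088414,
        0.0009524 , -0.00038175]), 'joint_torque': array([ 4.14246288e-04, -5.27559721e+01, -1.26613598e+00, -1.53432387e+01,
       -5.26123226e-02,  6.59403144e-03,  1.37536827e-04]), 'tool_pos': array([ 0.27811598, -0.55896786,  0.21601749]), 'eef_rot': array([ 9.73450898e-01,  2.28894096e-01, -2.90227111e-04, -8.70364685e-04]), 'contact_force': array([-0.38247194, -0.5599412 , -0.83392079]), 'moment': array([ 0.00655132, -0.00097266,  0.00454362]), 'opening': 0.9975501546344191}
side {'intrinsics': array([[550.11084352,   0.        , 324.40957495],
       [  0.        , 550.11084352, 240.31763961],
       [  0.        ,   0.        ,   1.        ]]), 'k1': -0.02958269342118421, 'world_to_cam': array([[-0.99779644, -0.06448504, -0.015619  ,  0.58391597],
       [ 0.03795926, -0.74788   ,  0.66274777, -0.10713383],
       [-0.05441846,  0.66069447,  0.7486798 , -1.62854495],

[... 293 characters left out ...]
1280614, -0.99972053,  0.01987103, -0.03653169],
       [ 0.9932174 ,  0.01501458,  0.11529853, -0.56845987],
       [-0.11556466,  0.01825972,  0.99313211, -1.30919146],
       [ 0.        ,  0.        ,  0.        ,  1.        ]])}
wrist {'intrinsics': array([[332.7923887 ,   0.        , 317.65993727],
       [  0.        , 332.7923887 , 240.11996016],
       [  0.        ,   0.        ,   1.        ]]), 'k1': -0.024965512732258204, 'world_to_cam': array([[ 0.44530371, -0.89537658, -0.00232058, -0.62348465],
       [ 0.86166188,  0.4292378 , -0.27072812,  0.03783786],
       [ 0.2433997 ,  0.11855668,  0.96265305, -0.38952332],
       [ 0.        ,  0.        ,  0.        ,  1.        ]])}
```

View pics/top0.png

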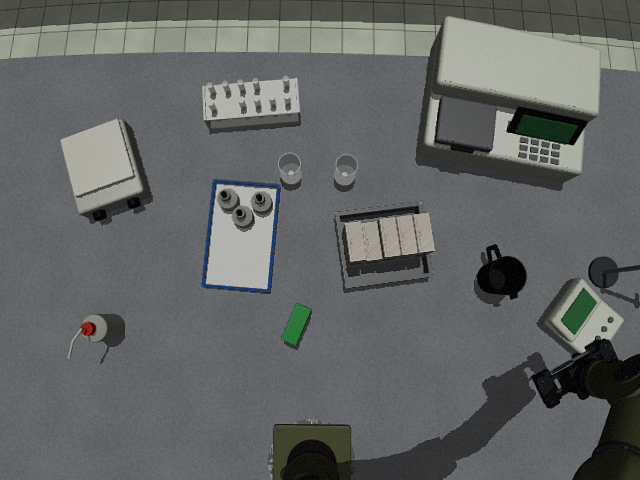

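View pics/side0.png

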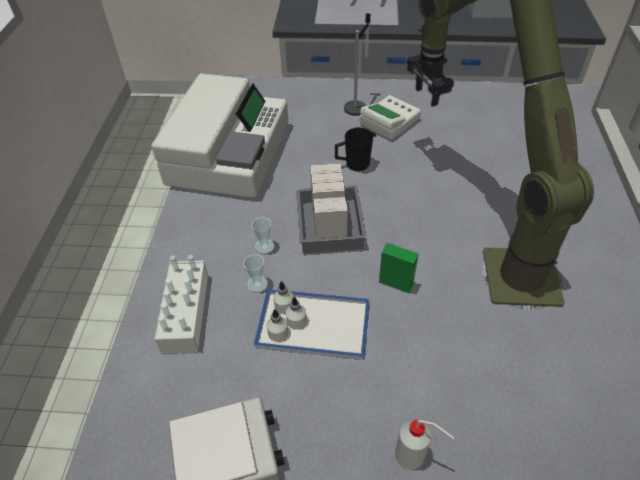

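View pics/wrist0.png

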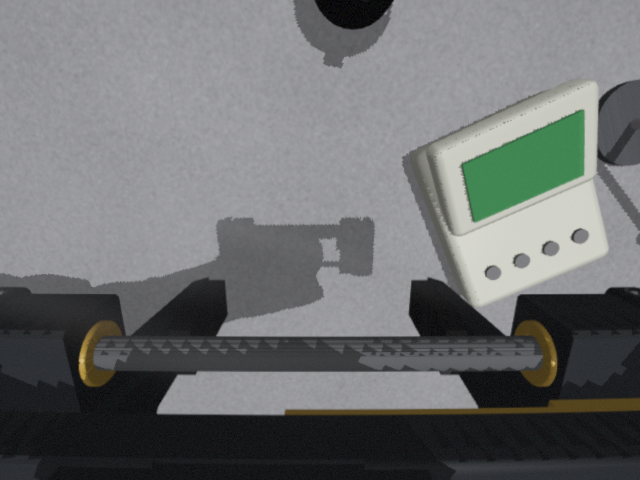

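```bash
cat > h.py <<'E'
import numpy as np, cv2
from plant import r, viewer
def proj(cam,P):
    p=viewer.camera_params(cam) if isinstance(cam,str) else cam
    P=np.atleast_2d(P); c=(p["world_to_cam"]@np.c_[P,np.ones(len(P))].T).T
    a=c[:,0]/-c[:,2]; b=-c[:,1]/-c[:,2]; s=1+p["k1"]*(a*a+b*b); K=p["intrinsics"]
    return np.c_[K[0,0]*a*s+K[0,2],K[1,1]*b*s+K[1,2]]
def unproj(cam,uv,z):
    p=viewer.camera_params(cam) if isinstance(cam,str) else cam
    K=p["intrinsics"]; W=np.linalg.inv(p["world_to_cam"]); out=[]
    for u,v in np.atleast_2d(uv):
        d=np.array([(u-K[0,2])/K[0,0],(v-K[1,2])/K[1,1]]); a=d.copy()
        for _ in range(20): a=d/(1+p["k1"]*(a@a))
        D=W[:3,:3]@np.array([a[0],-a[1],-1]); C=W[:3,3]
        out.append(C+D*(z-C[2])/D[2])
    return np.array(out)
def crop(im,x,y,w,h,s,name):
    c=cv2.resize(im[y:y+h,x:x+w],None,fx=s,fy=s,interpolation=cv2.INTER_CUBIC); cv2.imwrite(name,c[:,:,::-1])
def snap(n,name):
    im=viewer.snapshot(n); cv2.imwrite(name,im[:,:,::-1]); return im
E
python3 - <<'E'
from h import *
t=cv2.imread("pics/top0.png")[:,:,::-1]; s=cv2.imread("pics/side0.png")[:,:,::-1]
crop(t,320,190,130,110,6,"pics/topc.png"); crop(s,280,150,100,110,5.4,"pics/sidec.png")
for c in("top","side"): print(np.linalg.inv(viewer.camera_params(c)["world_to_cam"])[:3,3])
E
```

```text
[ 0.41377581 -0.00408083  1.36646858]
[0.49807309 1.03350125 1.2993816 ]
```

View pics/topc.png

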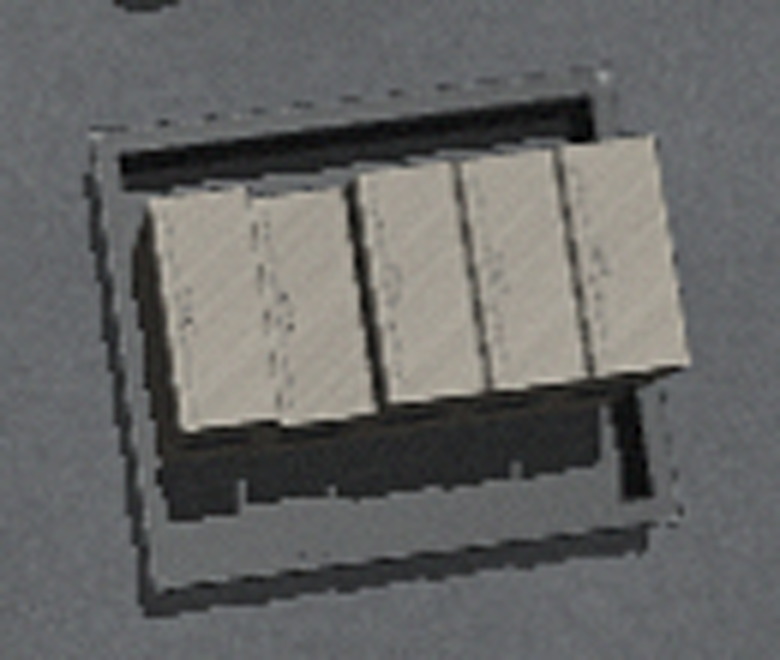

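View pics/sidec.png

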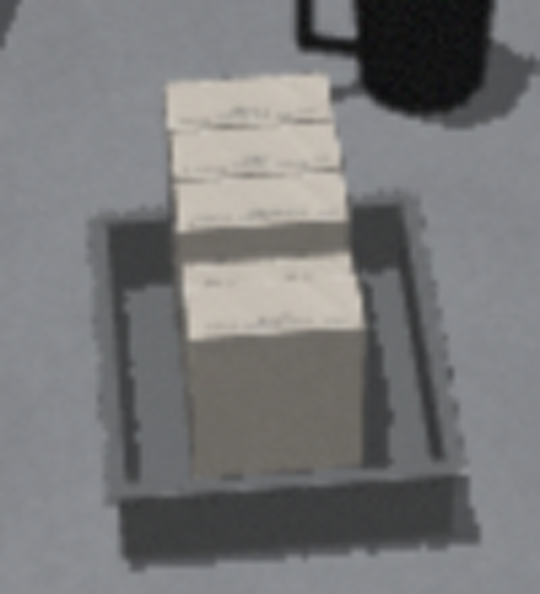

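```bash
cat > fit.py <<'E'
from h import *
from scipy.optimize import least_squares
# observed top-image corners of carton tops (crop coords/6 + offset)
def f(a): return np.array(a)/6+np.array([320,190])-0.4
obs={ # carton index 0=left(+y): corners back-left, back-right, front-right, front-left
0:[(148,203),None,None,(183,430)],1:[None,(345,190),(375,412),(283,425)],2:[(357,175),(455,162),(485,393),(387,405)],3:[(463,160),(555,148),(588,376),(495,388)],4:[(562,145),(655,137),(688,366),(595,375)]}
def model(p):
    x,y,th=p[:3]; R=np.array([[np.cos(th),-np.sin(th)],[np.sin(th),np.cos(th)]])
    out=[]
    for k in range(5):
        h=.17-(.025 if k==1 else 0); cy=(2-k)*.042; dx=p[3+k]
        c=[(.0475,.02),(.0475,-.02),(-.0475,-.02),(-.0475,.02)]
        out.append([np.r_[R@np.array([a+dx,b+cy])+[x,y],h] for a,b in c])
    return np.array(out)
def res(p):
    M=model(p); e=[]
    for k in obs:
        uv=proj("top",M[k])
        for j,o in enumerate(obs[k]):
            if o is not None: e+=list(uv[j]-f(o))
    return np.array(e+list((p[3:]-.0025)*100))
s=least_squares(res,[.62,-.13,.12,.002,.002,.002,.002,.002]); np.set_printoptions(precision=4,suppress=True)
print(s.x,np.sqrt(np.mean(s.fun**2)))
x,y,th=s.x[:3]; R=np.array([[np.cos(th),-np.sin(th)],[np.sin(th),np.cos(th)]])
if __name__=="__main__":
    for n in("top","side"):
        im=cv2.imread(f"pics/{n}0.png"); S=5; off=(320,190) if n=="top" else (280,150); w,h=(130,110) if n=="top" else (100,110)
        im=cv2.resize(im[off[1]:off[1]+h,off[0]:off[0]+w],None,fx=S,fy=S,interpolation=cv2.INTER_CUBIC)
        def dr(P,c): 
            q=((proj(n,P)-off+.5)*S).astype(int); cv2.polylines(im,[q],True,c,1)
        for hx,hy,z,c in((.095,.111,.06,(0,0,255)),(.09,.106,.06,(0,255,0)),(.09,.106,.005,(255,0,0)),(.095,.111,0,(0,255,255))):
            dr(np.array([np.r_[R@np.array(v)+[x,y],z] for v in((hx,hy),(hx,-hy),(-hx,-hy),(-hx,hy))]),c)
        for q in model(s.x): dr(q,(255,0,255))
        cv2.imwrite(f"pics/fit_{n}.png",im)
E
python3 fit.py
```

```text
[ 0.5815 -0.1814  0.1367  0.0016  0.0015  0.0023  0.0035  0.0036] 0.36852785727528736
```

View pics/fit_top.png

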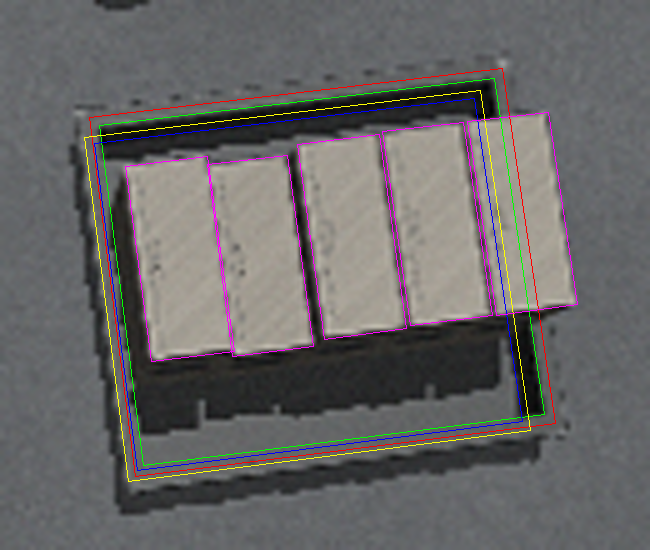

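View pics/fit_side.png

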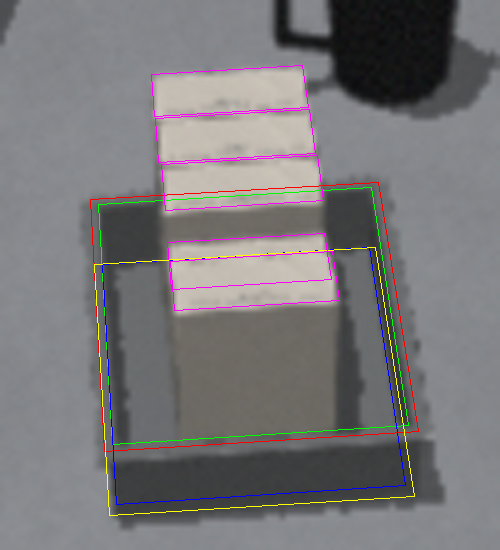

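The short carton is the second from the left (+y side): in the side view a gap shows between the 1st and 3rd tops, and the 2nd fits as 25 mm lower. Candidates in the top picture are the five cartons at (355,243), (372,241), (390,237), (407,234) and (424,231), plus the green look-alike at (297,325). I choose the one at (372,241).

```bash
cat >> h.py <<'E'
TUB=np.array([.5815,-.1814]); TH=.1367
np.set_printoptions(precision=4,suppress=True)
def tub2w(a,b):
    c,s=np.cos(TH),np.sin(TH); return TUB+np.array([c*a-s*b,s*a+c*b])
from scipy.spatial.transform import Rotation as Rt
def go(p,phi=None):
    s=r.get_state(); R=Rt.from_quat(s["eef_rot"]).as_matrix()
    f=np.arctan2(R[1,0],R[0,0]); print("t",s["clock"],"tcp",s["tool_pos"],"phi",f,"F",s["contact_force"],"open",s["opening"],"q7",s["q"][6])
    if p is not None: print("shift cm",R.T@(np.array(p)-s["tool_pos"])*100)
    if phi is not None: print("yaw",np.degrees((f-phi+np.pi)%(2*np.pi)-np.pi))
E
python3 - <<'E'
from h import *
p=tub2w(.079,.042); print(p, tub2w(.0015,.042))
go([*p,.26],TH+np.pi/2)
# tray corners (outer blue rim z=.02) and bottles
im=viewer.snapshot("top"); 
for n in("tray","dropper_1","carton_short"):
    for d in viewer.outline_of("top",n): 
        m=d["pixels"].astype(np.uint8); print(n,d["p"],d["bbox"])
        if n=="tray":
            c=max(cv2.findContours(m,0,1)[0],key=cv2.contourArea); q=cv2.boxPoints(cv2.minAreaRect(c)); print(q,cv2.minAreaRect(c)); print(unproj("top",q,.02))
E
```

```text
[ 0.654 -0.129] [ 0.5773 -0.1396]
t 0.15 tcp [ 0.2782 -0.5591  0.2162] phi 0.4618986045284182 F [-0.0449 -0.7694 -0.1121] open 0.9991883690241355 q7 -0.2150776129181455
shift cm [ 52.8091 -21.7581  -4.3546]
yaw -71.3674924569777
tray 0.76 [201.3, 179.2, 79.9, 113.4]
[[201.3933 286.3708]
 [211.7483 177.6427]
 [279.8922 184.1326]
 [269.5371 292.8607]] ((240.6427001953125, 235.25169372558594), (68.4521713256836, 109.22007751464844), 5.440331935882568)
[[0.4636 0.301  0.02  ]
 [0.7615 0.2852 0.02  ]
 [0.7455 0.0974 0.02  ]
 [0.4495 0.1179 0.02  ]]
dropper_1 0.94 [233.9, 207.4, 23.8, 20.7]
dropper_1 0.88 [215.5, 189.0, 25.7, 23.8]
dropper_1 0.73 [250.0, 192.9, 24.5, 23.9]
carton_short 0.69 [280.4, 304.4, 28.1, 44.9]
carton_short 0.61 [360.5, 221.8, 22.8, 45.2]
carton_short 0.16 [77.6, 313.1, 44.3, 28.8]
```

```bash
python3 -m inch '[[1,[0,0,-4.4],0],[1,[53,-22,-4.4],-71.4],[1,[53,-22,-4.4],-71.4],[1,[53,-22,-4.4],-71.4],[1,[53,-22,-4.4],-71.4],[1,[53,-22,-4.4],-71.4],[1,[53,-22,-4.4],-71.4],[1,[53,-22,-4.4],-71.4],[1,[53,-22,-4.4],-71.4],[1,[53,-22,-4.4],-71.4],[1,[53,-22,-4.4],-71.4],[1,[53,-22,-4.4],-71.4],[1,[53,-22,-4.4],-71.4],[1,[53,-22,-4.4],-71.4],[1,[53,-22,-4.4],-71.4],[1,[53,-22,-4.4],-71.4],[1,[53,-22,-4.4],-71.4]]' 20
python3 - <<'E'
from h import *
go([*tub2w(.079,.042),.26],TH+np.pi/2)
for n in("top","side","wrist"): im=snap(n,f"pics/{n}1.png")
E
```

```text
clock: 2.05
tool_pos: [0.6541, -0.1287, 0.2609]
eef_rot: [0.658, 0.753, -0.001, 0.0]
contact_force: [0.9, 0.8, -0.1]
opening: 0.006
t 2.05 tcp [ 0.6541 -0.1287  0.2609] phi 1.7050849837754742 F [ 0.8543  0.7883 -0.0604] open 0.005670685970770914 q7 -0.04271320361587695
shift cm [-0.0275 -0.0097  0.0901]
yaw -0.13815977797122117
```

View pics/side1.png

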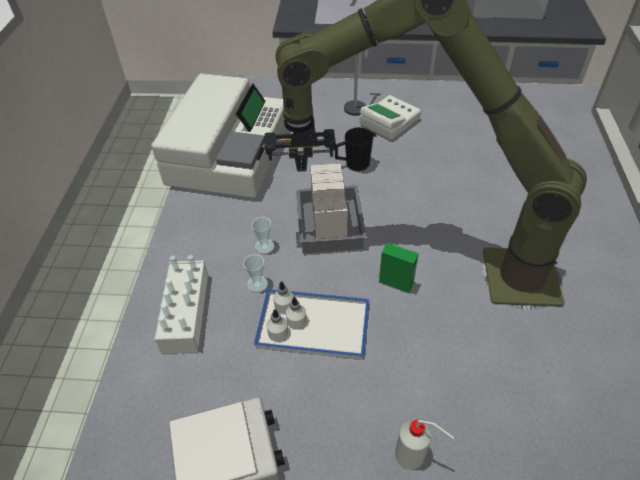

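View pics/wrist1.png

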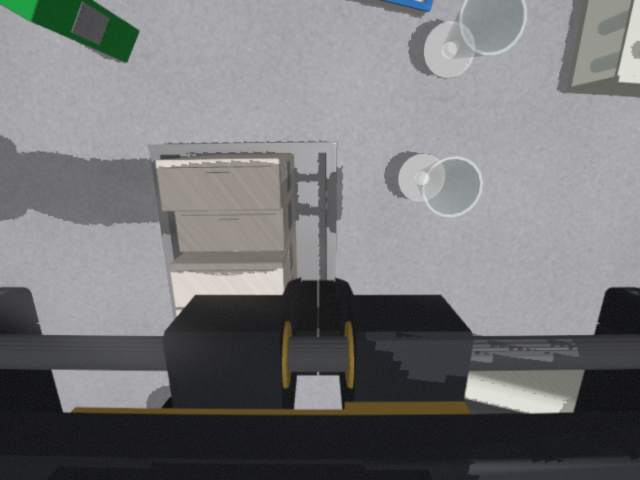

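```bash
python3 - <<'E'
from h import *
im=cv2.imread("pics/wrist1.png"); 
for k,h,d in((0,.17,.0016),(1,.145,.0015),(2,.17,.0023)):
    P=[[*tub2w(d+a,.084-.042*k+b),h] for a,b in((.0475,.02),(.0475,-.02),(-.0475,-.02),(-.0475,.02))]
    cv2.polylines(im,[proj("wrist",P).astype(int)],True,(255,0,255),1)
P=[[*tub2w(a,b),.06] for a,b in((.095,.111),(.095,-.111),(-.095,-.111),(-.095,.111))]
cv2.polylines(im,[proj("wrist",P).astype(int)],True,(0,0,255),1)
cv2.imwrite("pics/w1o.png",cv2.resize(im[120:420,120:420],None,fx=2,fy=2))
E
```

```text
(no output)
```

View pics/w1o.png

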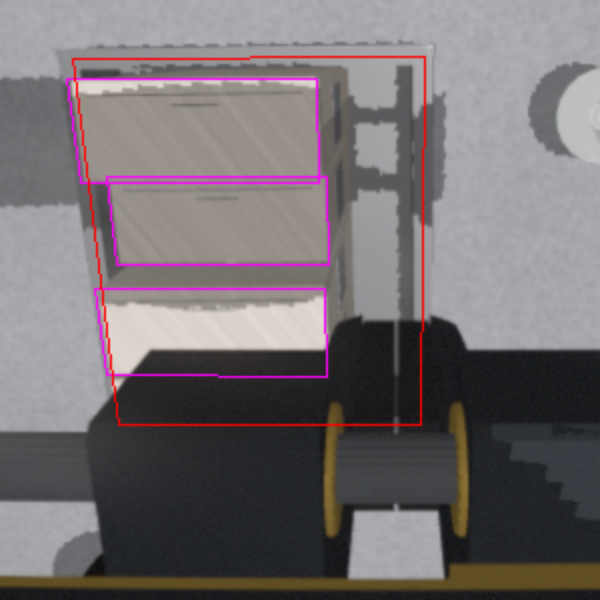

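```bash
python3 -m inch '[[1,[0,0,4],0],[1,[0,0,8],0],[1,[0,0,11.9],0],[1,[0,0,11.9],0],[1,[0,-0.6,11.9],0],[1,[0,-1,11.9],0],[1,[0,-1.4,11.9],0],[1,[0,-1.8,11.9],0],[1,[0,-2.2,11.9],0],[1,[0,-2.6,11.9],0],[1,[0,-3,11.9],0],[1,[0,-3.4,11.9],0],[1,[0,-3.8,11.9],0],[1,[0,-4.2,11.9],0]]'
python3 - <<'E'
from h import *
go(None)
im=snap("side","pics/side2.png"); crop(im,220,80,200,190,3,"pics/side2c.png")
E
```

```text
clock: 3.6
tool_pos: [0.613, -0.1322, 0.1418]
eef_rot: [0.657, 0.754, -0.0, -0.0]
contact_force: [0.1, -0.8, 0.2]
opening: 0.005
t 3.6 tcp [ 0.613  -0.1322  0.1418] phi 1.708011788173646 F [ 0.1334 -0.7699  0.1984] open 0.004858317855167593 q7 -0.13034010560527537
```

View pics/side2c.png

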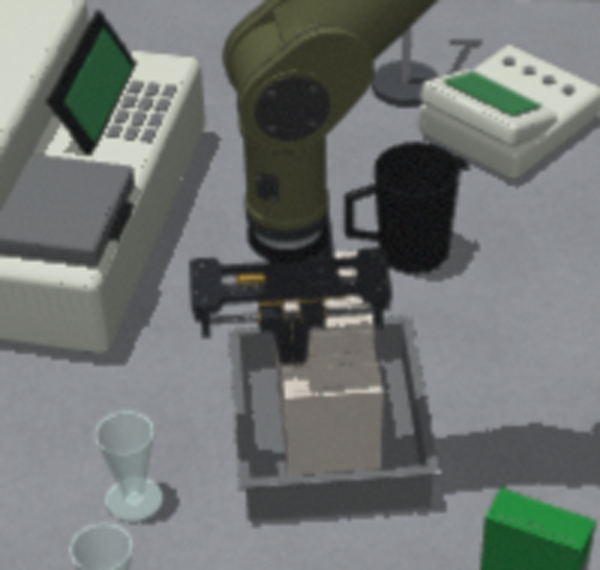

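```bash
python3 - <<'E'
from h import *
snap("wrist","pics/wrist2.png"); im=snap("top","pics/top2.png"); crop(im,300,190,160,120,5,"pics/top2c.png")
E
```

```text
(no output)
```

View pics/wrist2.png

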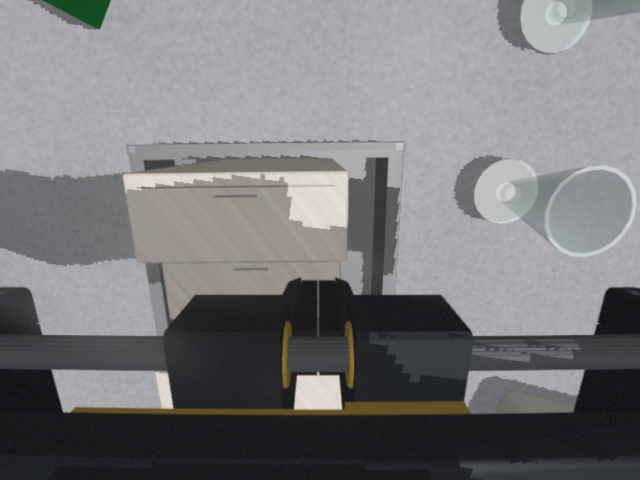

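View pics/top2c.png

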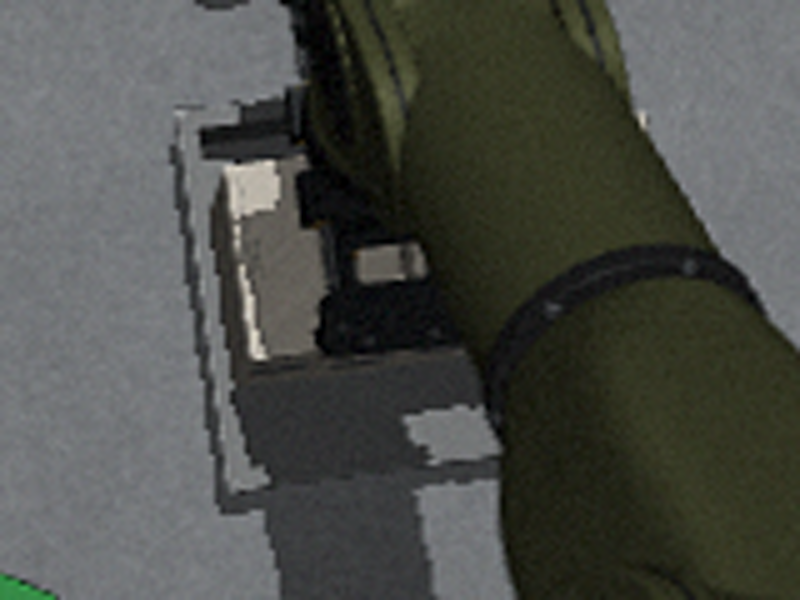

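```bash
python3 - <<'E'
from h import *
s=r.get_state(); R=Rt.from_quat(s["eef_rot"]).as_matrix(); T=s["tool_pos"]
P=[T+R@np.array(v) for v in((0,0,.014),(.009,.0175,.014),(.009,-.0175,.014),(-.009,-.0175,.014),(.009,.0175,-.02),(.009,-.0175,-.02))]
print(proj("wrist",P))
c,q=np.cos(TH),np.sin(TH); d=T[:2]-TUB; print("tub frame",c*d[0]+q*d[1],-q*d[0]+c*d[1])
for h in(.145,.17): print(proj("wrist",[[*tub2w(.0015+a,(.042 if h<.15 else .084)+b),h] for a,b in((.0475,.02),(.0475,-.02),(-.0475,-.02),(-.0475,.02))]))
E
```

```text
[[319.0474 271.1858]
 [349.5064 256.4914]
 [288.612  256.5124]
 [289.3534 285.4952]
 [356.0731 279.1288]
 [282.6283 279.1553]]
tub frame 0.038008472221948614 0.04432000099837928
[[340.4437 251.1238]
 [339.0658 320.3352]
 [167.4771 319.9116]
 [157.9434 251.046 ]]
[[346.303  172.1795]
 [344.2289 263.8266]
 [131.7419 263.6242]
 [117.5247 172.7808]]
```

```bash
python3 - <<'E'
from h import *
T=np.array([.6541,-.1287,.2609])
for z in (.014,0,-.02,-.05): print(z,proj("side",T-[0,0,z])) 
im=cv2.imread("pics/side1.png")[:,:,::-1]; crop(im,240,100,140,120,5.5,"pics/side1c.png")
im=cv2.imread("pics/wrist1.png")[:,:,::-1]; crop(im,250,250,140,120,5.5,"pics/w1c.png")
E
```

```text
0.014 [[301.8076 177.8967]]
0 [[301.5789 174.1953]]
-0.02 [[301.2468 168.8211]]
-0.05 [[300.7368 160.5633]]
```

View pics/side1c.png

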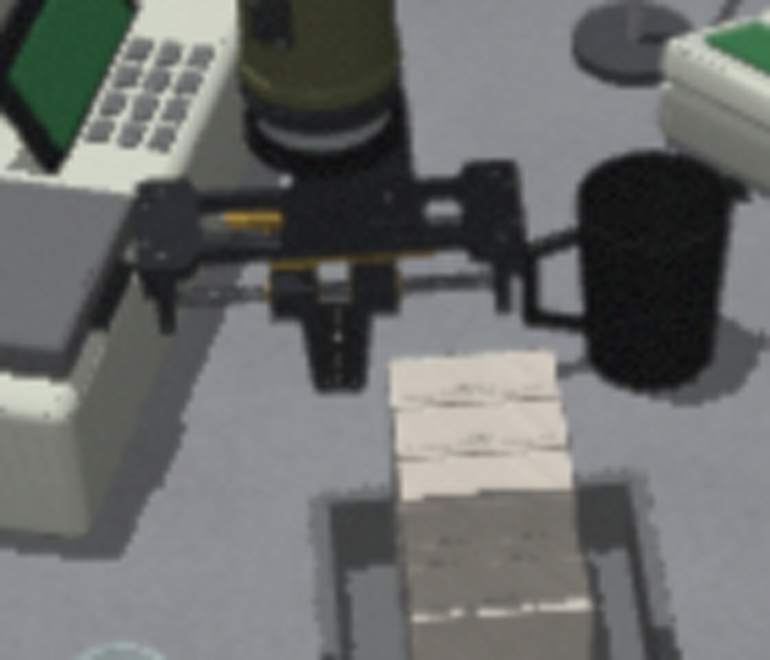

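View pics/w1c.png

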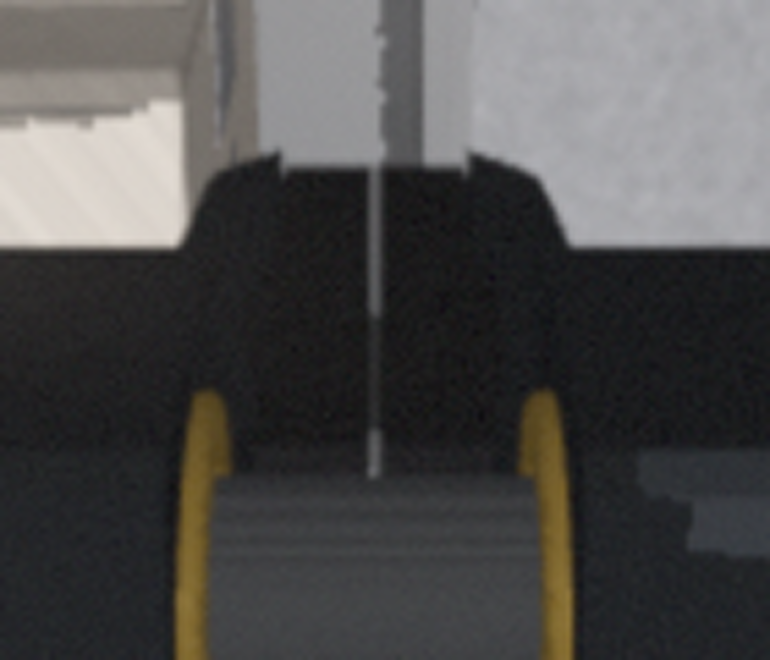

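```bash
python3 - <<'E'
from h import *
print(r.tcp_to_tips,[a for a in dir(r) if a[0]!='_'])
R=Rt.from_quat([.658,.753,-.001,0]).as_matrix();T=np.array([.6541,-.1287,.2609])
# finger tip in side1: extents incl. half sizes, for tip z
for z in(.014,-.012): print(z,proj("side",[T+R@np.array([a,b,z]) for a in(-.009,.009) for b in(-.0175,.0175)]))
E
```

```text
0.014 ['Unreachable', 'finish_job', 'get_state', 'tcp_to_tips']
0.014 [[307.7987 175.4087]
 [295.5587 176.1433]
 [308.1146 179.6532]
 [295.7807 180.3964]]
-0.012 [[307.4346 168.5025]
 [295.0417 169.2413]
 [307.7516 172.7461]
 [295.2624 173.4938]]
```

```bash
python3 -m inch '[[1,[0,2,0],0],[1,[-0.1,4.2,0],0],[1,[-0.2,4.4,0],0],[1,[-0.2,4.4,0],0],[1,[-0.2,4.4,1.6],0],[1,[-0.2,4.4,3.2],0],[1,[-0.2,4.4,3.2],0],[1,[-0.2,4.4,3.2],0]]'
python3 - <<'E'
from h import *
go([*tub2w(.079,.042),.110],TH+np.pi/2)
im=snap("side","pics/side3.png"); crop(im,220,80,200,190,3,"pics/side3c.png")
T=r.get_state()["tool_pos"]
print((proj("side",[T+[0,0,.02],T-[0,0,.014]])-[220,80])*3)
E
```

```text
clock: 4.55
tool_pos: [0.6562, -0.1282, 0.1087]
eef_rot: [0.657, 0.754, -0.001, -0.001]
contact_force: [0.3, -0.1, 1.2]
opening: 0.009
t 4.55 tcp [ 0.6562 -0.1282  0.1087] phi 1.708000754574423 F [ 0.2753 -0.0654  1.1523] open 0.00856974223826085 q7 -0.12675353853783392
shift cm [-0.0487 -0.2227 -0.1259]
yaw 0.028901582836012952
[[248.0007 381.5971]
 [249.5099 405.2671]]
```

View pics/side3c.png

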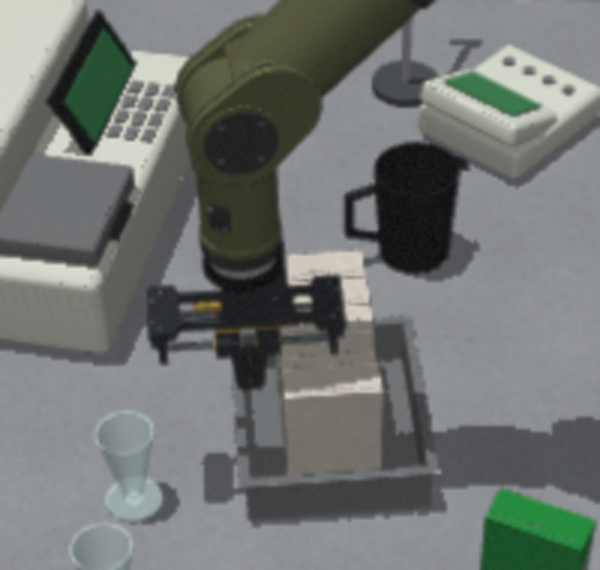

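```bash
python3 -m inch '[[1,[0,-0.5,-0.3],0],[1,[0,-1,-0.3],0],[1,[0,-1.4,-0.3],0],[1,[0,-1.8,-0.3],0],[1,[0,-2.2,-0.3],0],[1,[0,-2.6,-0.3],0],[1,[0,-3,-0.3],0],[1,[0,-3.4,-0.3],0],[1,[0,-3.8,-0.3],0],[1,[0,-4.2,-0.3],0],[1,[0,-4.6,-0.3],0],[1,[0,-5,-0.3],0]]'
python3 - <<'E'
from h import *
go(None)
im=snap("side","pics/side4.png"); crop(im,220,80,200,190,3,"pics/side4c.png")
im=snap("wrist","pics/wrist4.png")
E
```

```text
clock: 5.8
tool_pos: [0.6073, -0.1351, 0.1128]
eef_rot: [0.657, 0.754, -0.0, -0.0]
contact_force: [1.1, 0.1, 1.2]
opening: 0.004
t 5.8 tcp [ 0.6073 -0.1351  0.1128] phi 1.7079214851828564 F [1.1124 0.1404 1.1809] open 0.004497709082951905 q7 -0.15086479351449453
```

View pics/side4c.png

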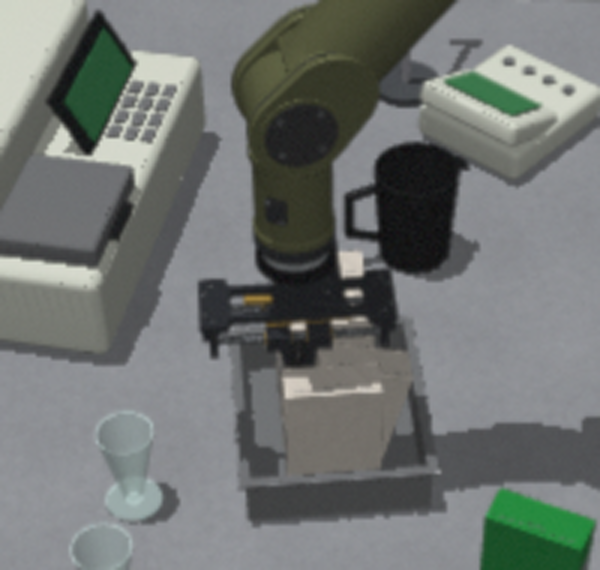

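View pics/wrist4.png

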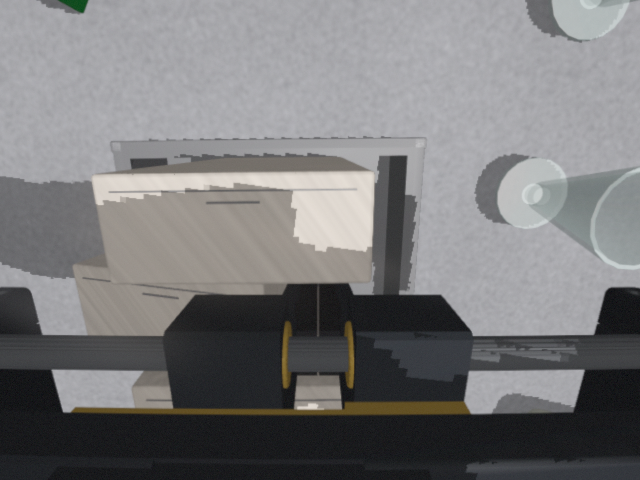

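```bash
python3 -m inch '[[1,[0,-0.4,0],0],[1,[0,-0.8,0],0],[1,[0,-1.2,0],0],[1,[0,-1.6,0],0],[1,[0,-2,0],0],[1,[0,-2.4,0],0],[1,[0,-2.7,0],0],[1,[0,-3,0],0],[1,[0,-3.3,0],0],[1,[0,-3.3,0],0],[1,[0,-3.3,0],0]]'
python3 - <<'E'
from h import *
go(None)
im=snap("side","pics/side5.png"); crop(im,220,80,200,190,3,"pics/side5c.png")
E
```

```text
clock: 7.0
tool_pos: [0.5749, -0.1395, 0.1127]
eef_rot: [0.657, 0.754, -0.0, -0.0]
contact_force: [0.3, 0.0, 0.2]
opening: 0.004
t 7.0 tcp [ 0.5749 -0.1395  0.1127] phi 1.707985720263508 F [0.2663 0.0023 0.1934] open 0.003612302291239768 q7 -0.16605984147155003
```

View pics/side5c.png

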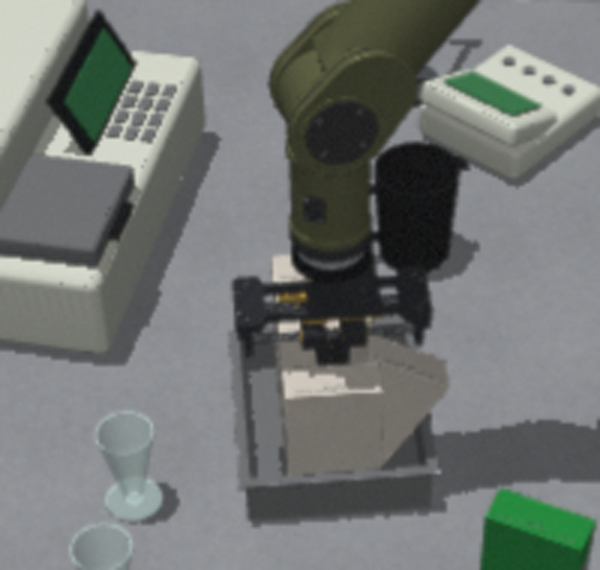

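```bash
python3 -m inch '[[1,[0,1,0],0],[1,[0,2,0],0],[1,[0,2.5,-4],0],[1,[0,2.5,-8],0],[1,[0,2.5,-12],0],[0,[0,2.5,-16],0],[0,[0,-2,-16],90],[0,[0,-6,-16],90],[0,[0,-6,-16],90],[0,[0,-6,-16],90],[0,[0,-6,-16],90],[0,[0,-6,-16],90],[0,[0,-6,-16],90],[0,[0,-6,-16],90],[0,[0,-6,-16],90],[0,[0,-6,-16],90],[0,[0,-6,-16],90],[0,[0,-6,-16],90]]'
python3 - <<'E'
from h import *
go(None)
im=snap("side","pics/side6.png"); crop(im,220,80,200,190,3,"pics/side6c.png")
im=snap("wrist","pics/wrist6.png")
E
```

```text
clock: 8.85
tool_pos: [0.5167, -0.1471, 0.273]
eef_rot: [0.998, 0.069, 0.0, 0.0]
contact_force: [0.9, 0.5, 0.2]
opening: 1.0
t 8.85 tcp [ 0.5167 -0.1471  0.273 ] phi 0.13836779826362844 F [0.8578 0.4583 0.212 ] open 0.999972392404637 q7 -1.311679222628736
```

View pics/side6c.png

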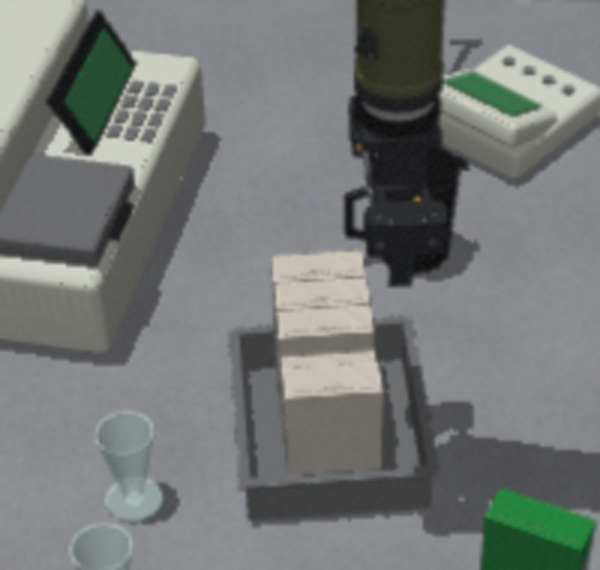

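View pics/wrist6.png

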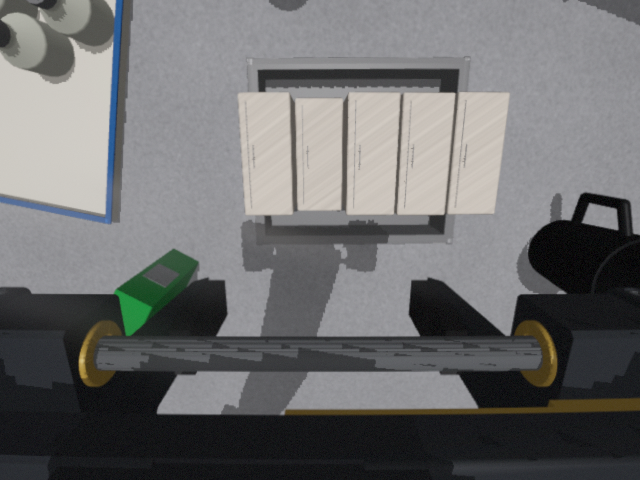

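```bash
python3 - <<'E'
from h import *
go([*tub2w(.081,.042),.273],TH+np.pi/2)
E
```

```text
t 8.95 tcp [ 0.5163 -0.1472  0.2729] phi 0.1400128124243165 F [-0.4962  0.5341 -0.0462] open 0.9993680713009977 q7 -1.3101719807019998
shift cm [14.0912  0.1186  0.0021]
yaw -89.81018982976816
```

```bash
python3 -m inch '[[1,[5,0,0],-90],[1,[10,0,0],-90],[1,[14.1,0.1,0],-90],[1,[14.1,0.1,0],-90],[1,[14.1,0.1,0],-90],[1,[14.1,0.1,0],-90],[1,[14.1,0.1,0],-90],[1,[14.1,0.1,0],-90],[1,[14.1,0.1,0],-90],[1,[14.1,0.1,0],-90],[1,[14.1,0.1,0],-90],[1,[14.1,0.1,0],-90],[1,[14.1,0.1,4],-90],[1,[14.1,0.1,8],-90],[1,[14.1,0.1,12],-90],[1,[14.1,0.1,16],-90],[1,[14.1,0.1,16],-90]]'
python3 - <<'E'
from h import *
go([*tub2w(.081,.042),.1125],TH+np.pi/2)
im=snap("side","pics/side7.png"); crop(im,220,80,200,190,3,"pics/side7c.png")
E
```

```text
clock: 10.65
tool_pos: [0.651, -0.1296, 0.1073]
eef_rot: [0.657, 0.754, -0.003, -0.004]
contact_force: [-0.6, -0.6, -0.2]
opening: 0.007
t 10.65 tcp [ 0.651  -0.1296  0.1073] phi 1.7075868026935075 F [-0.5974 -0.5729 -0.1689] open 0.007029341423497145 q7 -0.13267580637555668
shift cm [ 0.0154  0.5014 -0.5227]
yaw 0.0051838871380573545
```

View pics/side7c.png

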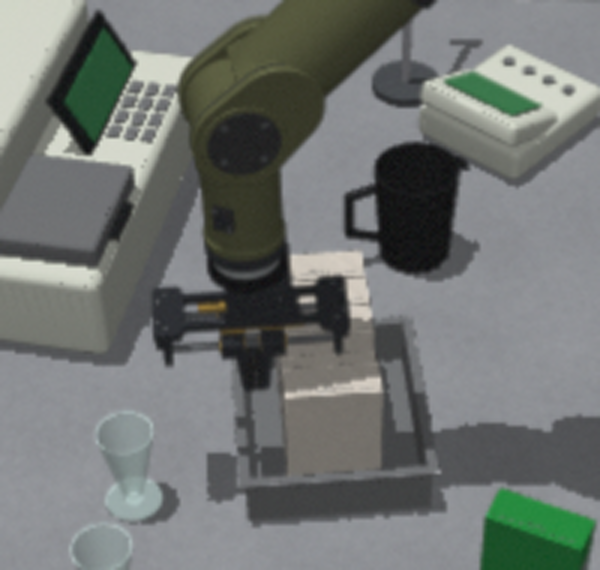

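```bash
python3 -m inch '[[1,[0,-0.5,0],0],[1,[0,-1,0],0],[1,[0,-1.5,0],0],[1,[0,-2,0],0],[1,[0,-2.5,0],0],[1,[0,-3,0],0],[1,[0,-3.5,0],0],[1,[0,-4,0],0],[1,[0,-4.5,0],0],[1,[0,-5,0],0],[1,[0,-5.5,0],0],[1,[0,-6,0],0],[1,[0,-6.5,0],0],[1,[0,-7,0],0],[1,[0,-7.5,0],0],[1,[0,-7.9,0],0],[1,[0,-8.3,0],0],[1,[0,-8.7,0],0]]'
python3 -m inch '[[1,[0,-0.3,0],0],[1,[0,-0.6,0],0],[1,[0,-0.9,0],0],[1,[0,-0.9,0],0],[1,[0,-0.9,0],0],[1,[0,-0.9,0],0]]'
python3 - <<'E'
from h import *
go(None)
T=r.get_state()["tool_pos"];c,q=np.cos(TH),np.sin(TH); d=T[:2]-TUB; print("tub frame",c*d[0]+q*d[1],-q*d[0]+c*d[1])
im=snap("side","pics/side8.png"); crop(im,220,80,200,190,3,"pics/side8c.png")
E
```

```text
clock: 12.5
tool_pos: [0.5686, -0.1414, 0.1127]
eef_rot: [0.657, 0.754, -0.0, -0.0]
contact_force: [0.9, 0.5, 0.5]
opening: 0.004
clock: 13.1
tool_pos: [0.5605, -0.1424, 0.1128]
eef_rot: [0.657, 0.754, 0.0, 0.0]
contact_force: [-0.3, -0.4, 0.2]
opening: 0.009
t 13.1 tcp [ 0.5605 -0.1424  0.1128] phi 1.708063585662143 F [-0.3237 -0.3584  0.1517] open 0.009464220266017368 q7 -0.17995656227845983
tub frame -0.015506663428272026 0.04147164267140888
```

View pics/side8c.png

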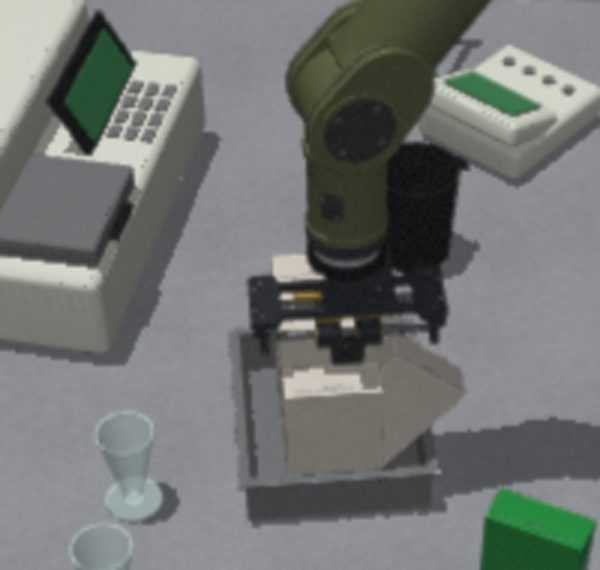

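```bash
python3 - <<'E'
from h import *
for t in(30,34,38,40,42):
    a=np.radians(t); out=[]
    for (u,h) in((0,.14),(.095,.14)):
        X=-.046+u*np.cos(a)-h*np.sin(a); Z=.005+u*np.sin(a)+h*np.cos(a); out.append([*tub2w(X,.062),Z])
    print(t,((proj("side",out)-[220,80])*3).round().tolist())
E
```

```text
30 [[447.0, 385.0], [365.0, 356.0]]
34 [[455.0, 389.0], [377.0, 355.0]]
38 [[462.0, 392.0], [389.0, 355.0]]
40 [[466.0, 394.0], [395.0, 355.0]]
42 [[469.0, 396.0], [401.0, 355.0]]
```

```bash
python3 -m inch '[[1,[0,-0.3,0],0],[1,[0,-0.3,0],0],[1,[0,1,0],0]]'
python3 - <<'E'
from h import *
go(None)
im=snap("side","pics/side9.png"); crop(im,220,80,200,190,3,"pics/side9c.png")
E
```

```text
clock: 13.45
tool_pos: [0.5684, -0.1419, 0.1127]
eef_rot: [0.657, 0.754, -0.001, -0.001]
contact_force: [-0.3, -0.9, -0.5]
opening: 0.004
t 13.45 tcp [ 0.5684 -0.1419  0.1127] phi 1.7073993086580648 F [-0.3311 -0.9205 -0.5251] open 0.003804203099548194 q7 -0.17531263977805261
```

View pics/side9c.png

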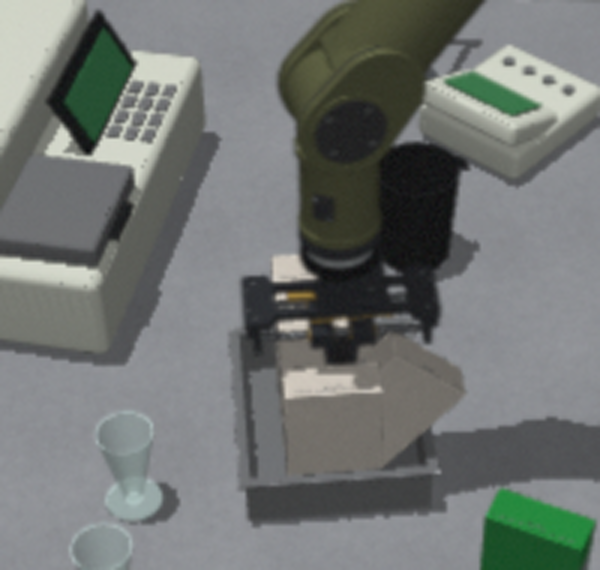

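```bash
python3 -m inch '[[1,[0,1,0],0],[1,[0,1.5,-4],0],[1,[0,1.5,-8],0],[1,[0,1.5,-12],0],[0,[0,1.5,-16],0],[0,[0,-3,-16],90],[0,[0,-7,-16],90],[0,[0,-7,-16],90],[0,[0,-7,-16],90],[0,[0,-7,-16],90],[0,[0,-7,-16],90],[0,[0,-7,-16],90],[0,[0,-7,-16],90],[0,[0,-7,-16],90],[0,[0,-7,-16],90],[0,[0,-7,-16],90],[0,[0,-7,-16],90],[0,[0,-7,-16],90],[0,[0,-7,-16],90]]'
python3 - <<'E'
from h import *
go(None)
im=snap("side","pics/side10.png"); crop(im,220,80,200,190,3,"pics/side10c.png")
im=snap("wrist","pics/wrist10.png")
p=viewer.camera_params("wrist"); np.save("w10.npy",p,allow_pickle=True)
E
```

```text
clock: 15.4
tool_pos: [0.5009, -0.1507, 0.2728]
eef_rot: [0.998, 0.069, 0.0, -0.0]
contact_force: [0.6, -0.1, 0.2]
opening: 1.0
t 15.4 tcp [ 0.5009 -0.1507  0.2728] phi 0.1386326293182783 F [ 0.6311 -0.1058  0.1761] open 0.9996795819939076 q7 -1.3102308096596145
```

View pics/side10c.png

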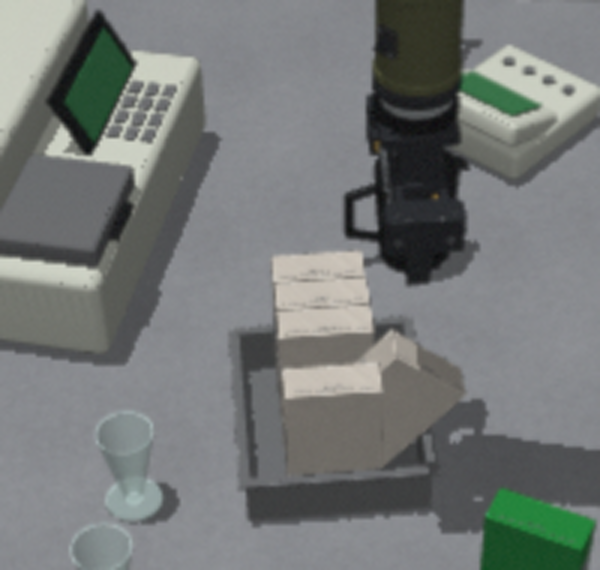

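View pics/wrist10.png

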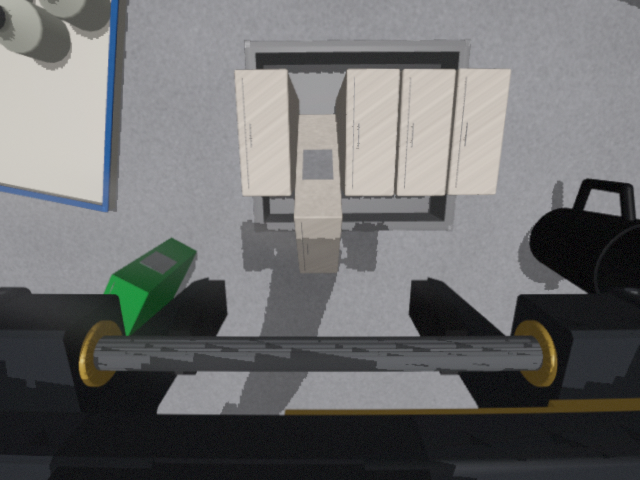

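```bash
python3 - <<'E'
from h import *
from scipy.optimize import least_squares
p=np.load("w10.npy",allow_pickle=True).item()
def pt(s,u,h,v):
    X0,y,t,ps=s; X=u*np.cos(t)-h*np.sin(t); Z=.005+u*np.sin(t)+h*np.cos(t)
    return [*tub2w(X0+X*np.cos(ps)-v*np.sin(ps),y+X*np.sin(ps)+v*np.cos(ps)),Z]
W=[((.095,.14,.02),(295,216)),((.095,.14,-.02),(341.5,216)),((0,.14,.02),(298.5,271.5)),((0,.14,-.02),(339.5,273))]
S=[((0,.14,.02),(220+465/3,80+390/3)),((.095,.14,.02),(220+390/3,80+346/3)),((.095,.14,-.02),(220+398/3,80+332/3))]
def f(s):
    e=[(proj(p,pt(s,*a))[0]-o) for a,o in W]+[.5*(proj("side",pt(s,*a))[0]-o) for a,o in S]
    return np.concatenate(e)
s=least_squares(f,[-.046,.042,.7,0],x_scale=[.01,.01,.1,.1]).x; print(s,np.degrees(s[2]),f(s).round(1))
for u,h in((.0475,.125),(.055,.122),(.095,.14),(0.095,0)): print(u,h,pt(s,u,h,0), s[0]+u*np.cos(s[2])-h*np.sin(s[2]))
E
```

```text
[-0.0447  0.0412  0.6966  0.006 ] 39.91175186845229 [-1.   0.1  1.5 -0.1  1.2  0.9 -1.8 -0.7 -0.1  0.5  0.6  1.4 -1.4 -1. ]
0.0475 0.125 [np.float64(0.48829565090087845), np.float64(-0.15291663475803818), np.float64(0.13135552718340676)] -0.08845409221784523
0.055 0.122 [np.float64(0.49589514303418675), np.float64(-0.151824461914708), np.float64(0.13386647875523724)] -0.08077651954128123
0.095 0.14 [np.float64(0.5148329845561261), np.float64(-0.14910278053669873), np.float64(0.1733373618080207)] -0.06164410225977981
0.095 0 [np.float64(0.6037444447462825), np.float64(-0.13632473161223096), np.float64(0.06595266218773888)] 0.02818087359583537
```

```bash
python3 - <<'E'
from h import *
go([*tub2w(-.087,.0412),.097],TH+.006)
E
```

```text
t 15.5 tcp [ 0.5008 -0.1508  0.2728] phi 0.1379115353771337 F [0.3175 0.3069 0.2039] open 1.0013627890764163 q7 -1.3106466150135427
shift cm [-1.1236  0.0162 17.5807]
yaw -0.27435881323794914
```

```bash
python3 -m inch '[[0,[-1.1,0,3],0],[0,[-1.1,0,7],0],[0,[-1.1,0,11],0],[0,[-1.1,0,14],0],[0,[-1.1,0,16],0],[0,[-1.1,0,17.6],0],[0,[-1.1,0,17.6],0],[0,[-1.1,0,17.6],0]]' 15
python3 - <<'E'
from h import *
go(None)
im=snap("side","pics/side11.png"); crop(im,220,80,200,190,3,"pics/side11c.png")
im=snap("wrist","pics/wrist11.png")
E
```

```text
clock: 16.3
tool_pos: [0.4901, -0.1523, 0.097]
eef_rot: [0.998, 0.069, 0.0, -0.0]
contact_force: [0.5, 0.6, 0.3]
opening: 1.0
t 16.3 tcp [ 0.4901 -0.1523  0.097 ] phi 0.13736074549908725 F [0.4952 0.6382 0.3126] open 0.9996382103952256 q7 -1.3634774097957116
```

View pics/side11c.png

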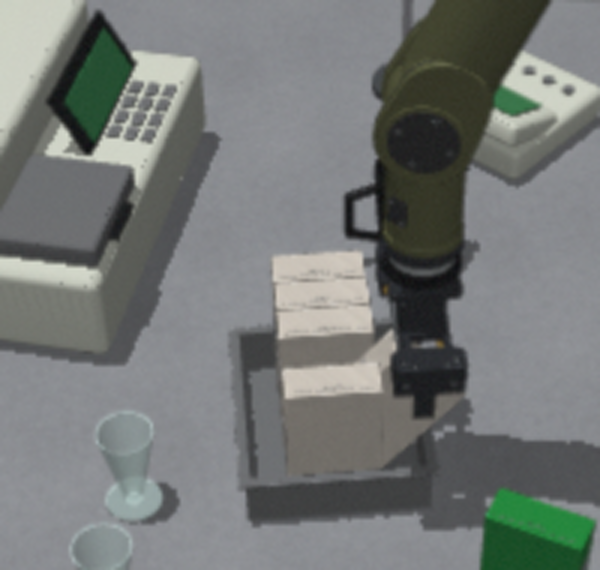

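View pics/wrist11.png

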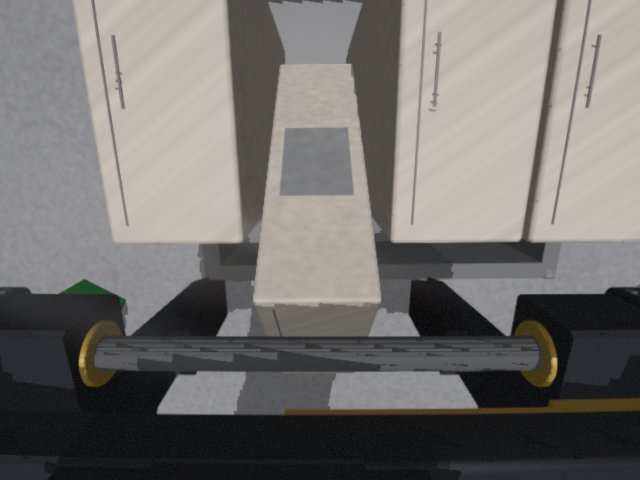

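```bash
python3 -m inch '[[0.4,[0,0,0],0],[0.7,[0,0,0],0],[1,[0,0,0],0],[1,[0,0,0],0],[1,[0,0,0],0],[1,[0,0,0],0],[1,[0,0,0],0],[1,[0,0,0],0]]' 15
```

```text
clock: 17.2
tool_pos: [0.4899, -0.1522, 0.0968]
eef_rot: [0.998, 0.069, -0.0, 0.0]
contact_force: [-0.6, 0.1, 1.0]
opening: 0.455
```

```bash
python3 -m inch '[[1,[0,0,-0.5],0],[1,[0,0,-1],0],[1,[0,0,-1.6],0],[1,[0,0,-2.2],0],[1,[0,0,-3],0],[1,[0,0,-3],0]]'
python3 - <<'E'
from h import *
go(None)
im=snap("side","pics/side12.png"); crop(im,220,80,200,190,3,"pics/side12c.png")
E
```

```text
clock: 17.8
tool_pos: [0.4907, -0.1525, 0.1281]
eef_rot: [0.998, 0.068, 0.001, 0.0]
contact_force: [0.3, 0.4, -3.1]
opening: 0.454
t 17.8 tcp [ 0.4907 -0.1525  0.1281] phi 0.1370771453085787 F [ 0.3308  0.3646 -3.1381] open 0.4535542946038065 q7 -1.3549275236406133
```

View pics/side12c.png

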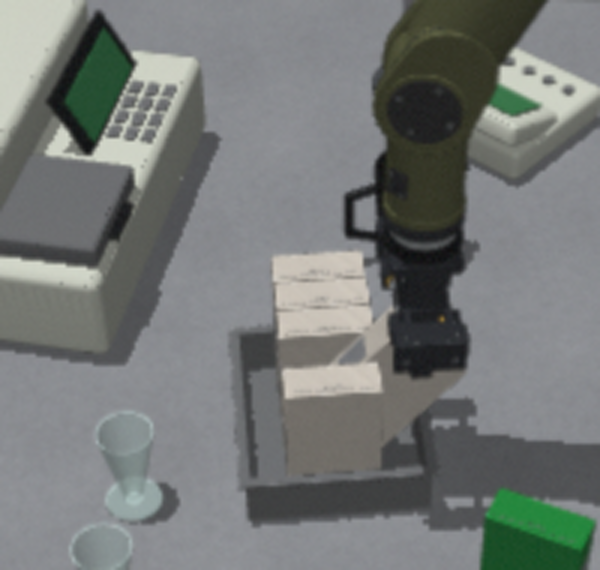

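```bash
python3 -m inch '[[1,[0,0,-1.5],0],[1,[0,0,-3],0],[1,[-0.5,0,-4.5],0],[1,[-1,0,-6],0],[1,[-2,0,-8],0],[1,[-3,0,-10],0],[1,[-4,0,-12],0],[1,[-5,0,-14],0],[1,[-5,0,-15],0],[1,[-5,0,-15],0],[1,[-5,0,-15],0]]'
python3 - <<'E'
from h import *
go(None)
im=snap("side","pics/side13.png"); crop(im,220,40,240,190,3,"pics/side13c.png")
snap("wrist","pics/wrist13.png")
E
```

```text
clock: 18.95
tool_pos: [0.4406, -0.1588, 0.2762]
eef_rot: [0.998, 0.069, -0.0, -0.0]
contact_force: [-0.5, -0.3, -2.1]
opening: 0.45
t 18.95 tcp [ 0.4406 -0.1588  0.2762] phi 0.1376075477054192 F [-0.4799 -0.344  -2.1406] open 0.45001683768160633 q7 -1.272150748824735
```

View pics/side13c.png

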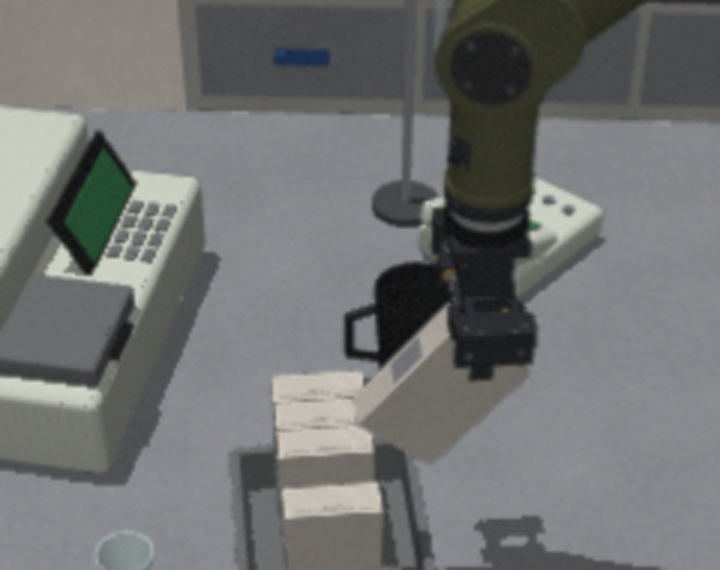

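View pics/wrist13.png

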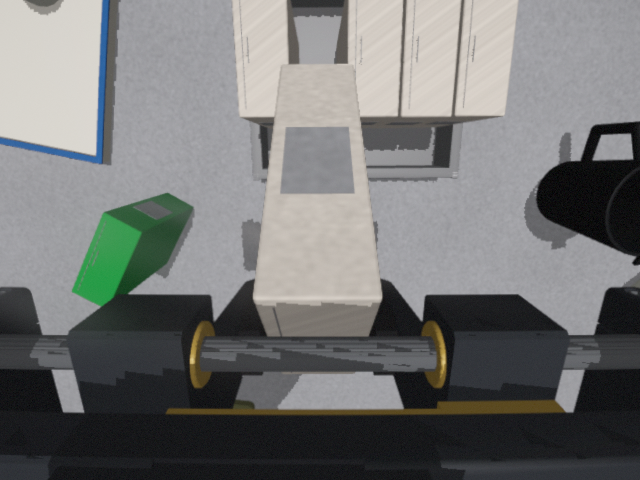

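```bash
python3 - <<'E'
from h import *
go([.4505,.2097,.2762],-.06)
for uv in((245.8,217.7),(228.3,201),(262.2,205)): print(unproj("top",[uv],.06))
E
```

```text
t 19.05 tcp [ 0.4402 -0.1587  0.2758] phi 0.1377236712439505 F [-0.8699 -0.3291 -1.9519] open 0.45153841492587926 q7 -1.272084704711237
shift cm [  6.0758 -36.3538  -0.0215]
yaw 11.328731872110565
[[0.6441 0.1817 0.06  ]]
[[0.6882 0.2296 0.06  ]]
[[0.6786 0.1395 0.06  ]]
```

```bash
python3 -m inch '[[1,[0.2,-1.5,0],0.5],[1,[0.6,-4,0],1],[1,[1.2,-7,0],2],[1,[1.8,-10,0],3],[1,[2.4,-13,0],4],[1,[2.9,-16,0],5],[1,[3.4,-19,0],6],[1,[3.9,-22,0],7],[1,[4.4,-25,0],8],[1,[4.9,-28,0],9],[1,[5.4,-31,0],10],[1,[5.8,-34,0],11],[1,[6,-35.5,0],11.3],[1,[6.1,-36.4,0],11.3],[1,[6.1,-36.4,0],11.3],[1,[6.1,-36.4,0],11.3],[1,[6.1,-36.4,0],11.3]]'
python3 - <<'E'
from h import *
go([.4505,.2097,.12],-.06)
im=snap("side","pics/side14.png"); snap("wrist","pics/wrist14.png"); im=snap("top","pics/top14.png"); crop(im,150,150,200,190,3,"pics/top14c.png")
E
```

```text
clock: 20.75
tool_pos: [0.4512, 0.2083, 0.2766]
eef_rot: [1.0, -0.031, -0.0, 0.001]
contact_force: [-0.0, -0.8, -2.6]
opening: 0.448
t 20.75 tcp [0.4512 0.2083 0.2766] phi -0.0621468706129048 F [-0.0471 -0.7722 -2.6222] open 0.4480304331200322 q7 -2.233258316884392
shift cm [-0.0688 -0.1566 15.6602]
yaw -0.1230066252801001
```

View pics/side14.png

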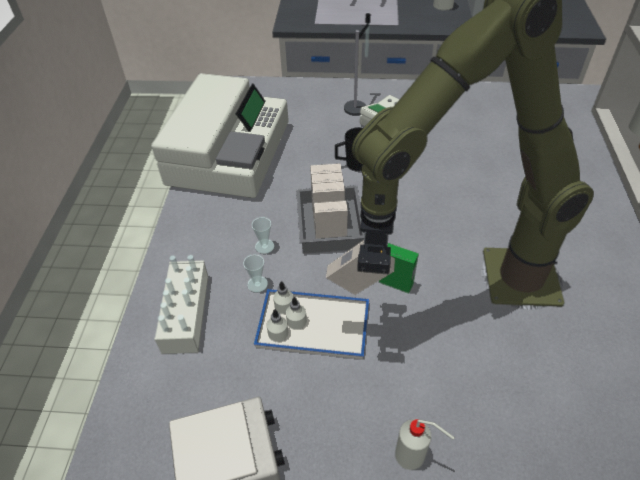

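View pics/wrist14.png

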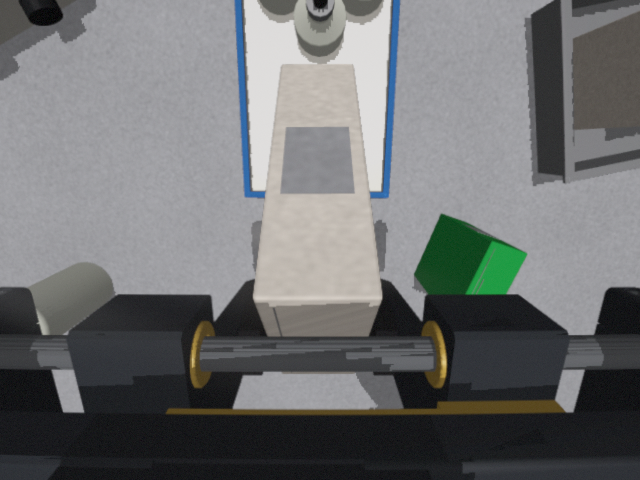

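```bash
python3 -m inch '[[1,[0,0,2],0],[1,[0,-0.1,5],0],[1,[0,-0.1,8],0],[1,[0,-0.1,11],0],[1,[0,-0.1,13.5],0],[1,[0,-0.1,15.5],0],[1,[0,-0.1,16.5],0],[1,[0,-0.1,17],0],[1,[0,-0.1,17.4],0],[1,[0,-0.1,17.4],0],[1,[0,-0.1,17.4],0]]'
python3 - <<'E'
from h import *
go(None)
im=snap("side","pics/side15.png"); crop(im,240,200,200,190,3,"pics/side15c.png")
E
```

```text
clock: 22.0
tool_pos: [0.4516, 0.2111, 0.1035]
eef_rot: [1.0, -0.03, 0.001, -0.0]
contact_force: [1.0, -0.2, -2.6]
opening: 0.451
t 22.0 tcp [0.4516 0.2111 0.1035] phi -0.060174178377892226 F [ 0.9536 -0.2439 -2.5838] open 0.4514538812642408 q7 -2.2928944644739704
```

View pics/side15c.png

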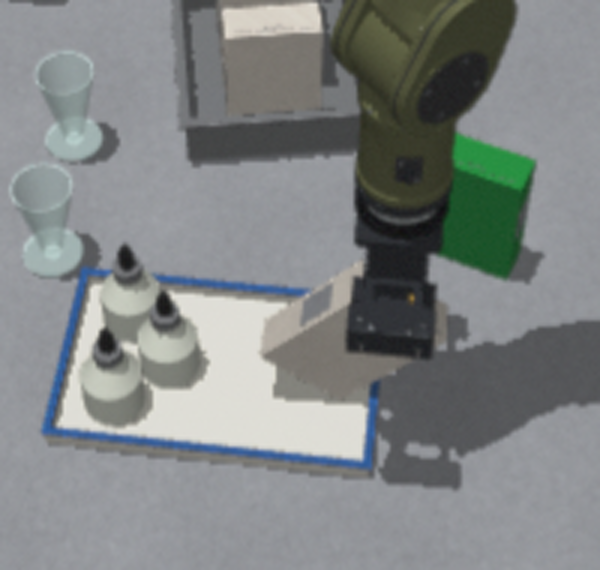

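```bash
python3 -m inch '[[1,[0,0,0.2],0],[1,[0,0,0.4],0],[1,[0,0,0.6],0],[1,[0,0,0.6],0]]' 15
```

```text
clock: 22.45
tool_pos: [0.4509, 0.211, 0.097]
eef_rot: [1.0, -0.03, -0.0, -0.0]
contact_force: [-1.0, -0.9, 3.5]
opening: 0.455
```

```bash
python3 -m inch '[[1,[0,0,0],0],[1,[0.4,0,-0.1],0],[1,[0.8,0,-0.2],0],[1,[1.2,0,-0.3],0],[1,[1.7,0,-0.4],0],[1,[2.2,0,-0.5],0]]' 7
python3 - <<'E'
from h import *
go(None)
im=snap("side","pics/side16.png"); crop(im,240,200,200,190,3,"pics/side16c.png")
E
```

```text
clock: 23.05
tool_pos: [0.4739, 0.2095, 0.1018]
eef_rot: [1.0, -0.03, 0.0, -0.0]
contact_force: [-0.3, 0.2, -0.2]
opening: 0.453
t 23.05 tcp [0.4739 0.2095 0.1018] phi -0.06030096582456661 F [-0.277   0.2198 -0.1778] open 0.4530231283175156 q7 -2.270273400091882
```

View pics/side16c.png

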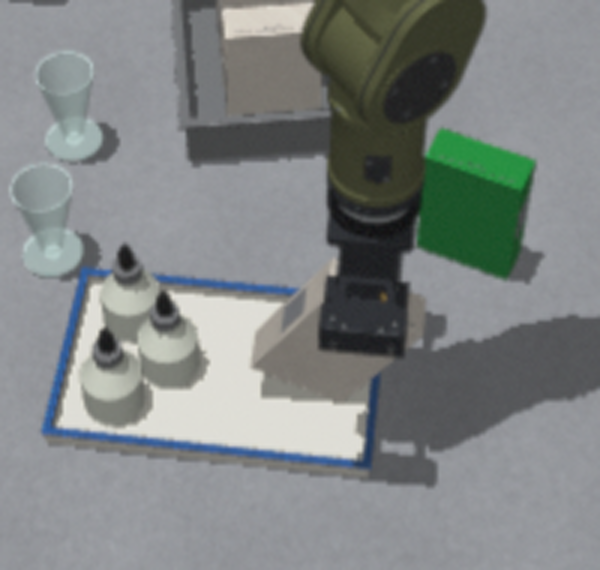

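```bash
python3 -m inch '[[1,[0.6,0,-0.05],0],[1,[1.2,0,-0.1],0],[1,[1.8,0,-0.12],0],[1,[2.4,0,-0.12],0],[1,[3,0,-0.1],0],[1,[3.6,0,-0.05],0],[1,[4.2,0,0.05],0],[1,[4.7,0,0.12],0]]' 7
python3 - <<'E'
from h import *
go(None)
im=snap("side","pics/side17.png"); crop(im,240,200,200,190,3,"pics/side17c.png")
E
```

```text
clock: 23.9
tool_pos: [0.5204, 0.2064, 0.1003]
eef_rot: [1.0, -0.03, -0.0, 0.0]
contact_force: [0.1, 1.1, -1.8]
opening: 0.455
t 23.9 tcp [0.5204 0.2064 0.1003] phi -0.0602507202102701 F [ 0.1258  1.149  -1.7862] open 0.4552872922298246 q7 -2.2239046183719315
```

View pics/side17c.png

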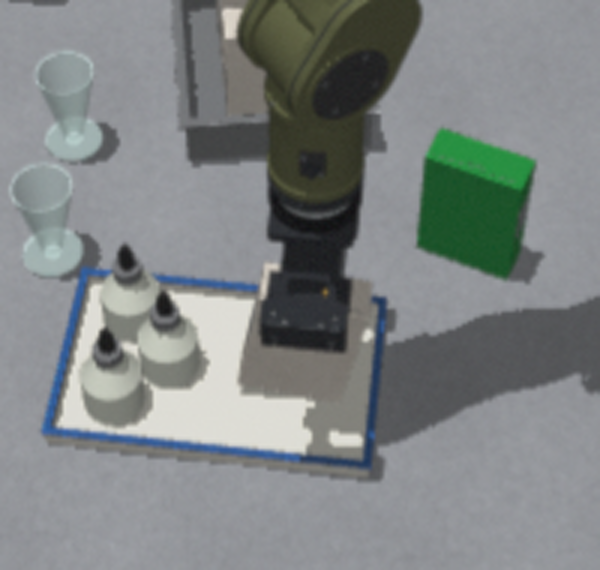

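```bash
python3 -m inch '[[1,[0.5,0,0.1],0],[1,[1,0,0.23],0],[1,[1.5,0,0.38],0],[1,[2,0,0.54],0],[1,[2.2,0,0.64],0],[1,[2.2,0,0.68],0],[1,[2.2,0,0.68],0]]' 7
python3 - <<'E'
from h import *
go(None)
im=snap("side","pics/side18.png"); crop(im,240,200,200,190,3,"pics/side18c.png")
E
```

```text
clock: 24.65
tool_pos: [0.5418, 0.2054, 0.0944]
eef_rot: [1.0, -0.03, -0.0, 0.0]
contact_force: [-1.7, -0.3, 5.2]
opening: 0.454
t 24.65 tcp [0.5418 0.2054 0.0944] phi -0.059935832394736994 F [-1.7243 -0.2735  5.2408] open 0.4542750492746915 q7 -2.2049597210677145
```

View pics/side18c.png

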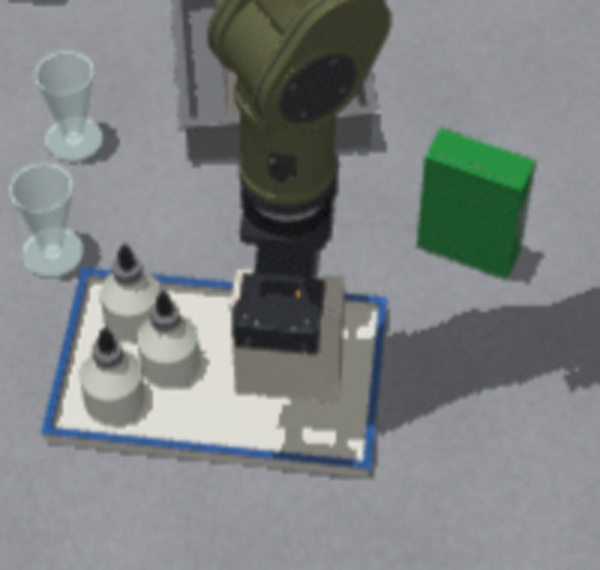

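```bash
python3 -m inch '[[1,[0,0,-0.1],0],[0.5,[0,0,-0.1],0],[0.4,[0,0,-0.1],0],[0.2,[0,0,-0.1],0],[0,[0,0,-0.1],0],[0,[0,0,-0.1],0],[0,[0,0,-0.1],0],[0,[0,0,-2],0],[0,[0,0,-5],0],[0,[0,0,-9],0],[0,[0,0,-13],0],[0,[-4,0,-17],0],[0,[-8,0,-18],0],[0,[-12,0,-18],0],[0,[-12,0,-18],0],[0,[-12,0,-18],0]]' 7
python3 - <<'E'
from h import *
go(None)
snap("side","pics/side19.png"); snap("top","pics/top19.png"); snap("wrist","pics/wrist19.png")
E
```

```text
clock: 26.3
tool_pos: [0.422, 0.2127, 0.2742]
eef_rot: [1.0, -0.029, 0.001, -0.0]
contact_force: [1.1, 0.3, 0.5]
opening: 1.002
t 26.3 tcp [0.422  0.2127 0.2742] phi -0.05884400569150551 F [1.0543 0.277  0.5498] open 1.0018087918682888 q7 -2.2854452584686764
```

View pics/side19.png

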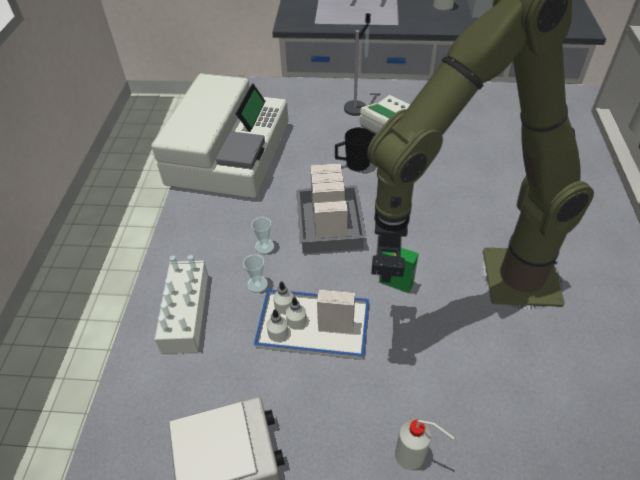

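View pics/top19.png

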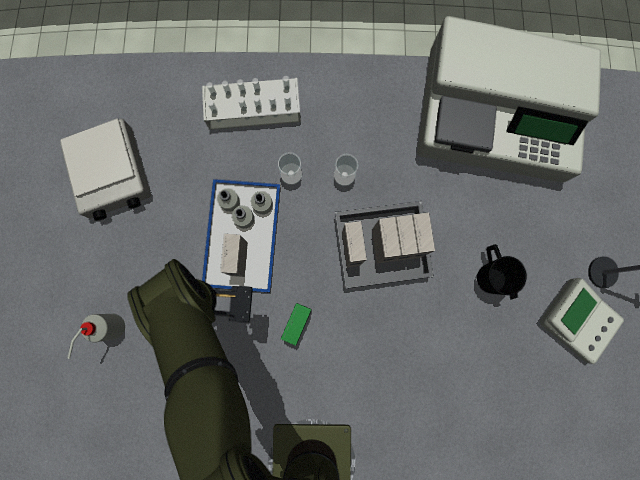

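View pics/wrist19.png

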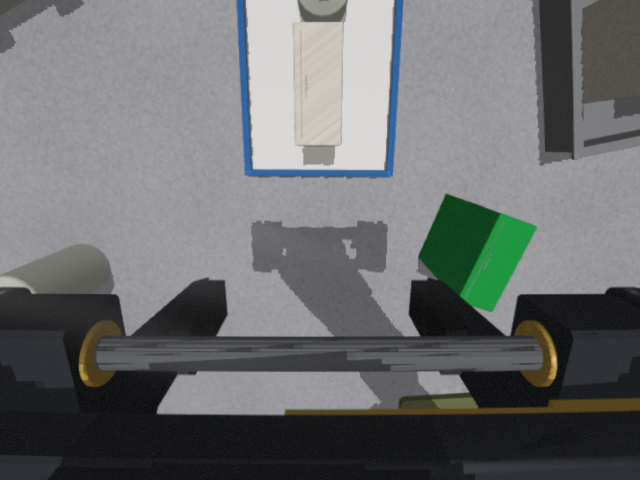

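```bash
python3 - <<'E'
from h import *
t=unproj("wrist",[(294,23),(342,24),(341,146),(296,146)],.145); print(t,t.mean(0))
print(unproj("top",[(233,254)],.145))
c=t.mean(0)[:2]; d=c-[.605,.2004]; a=-.06; print("tray",np.cos(a)*d[0]+np.sin(a)*d[1],-np.sin(a)*d[0]+np.cos(a)*d[1])
A=cv2.imread("pics/top0.png").astype(int);B=cv2.imread("pics/top19.png").astype(int)
D=np.abs(A-B).sum(2)
for n,(x,y,w,h) in dict(talls=(376,205,60,60),tall0=(343,215,22,52),bott=(212,183,65,45),glass=(275,148,85,40),jug=(470,240,60,65),wash=(60,305,62,62)).items(): print(n,np.mean(D[y:y+h,x:x+w]>60))
E
```

```text
[[0.5878 0.2213 0.145 ]
 [0.5848 0.1835 0.145 ]
 [0.4916 0.1885 0.145 ]
 [0.494  0.227  0.145 ]] [0.5396 0.2051 0.145 ]
[[0.5391 0.198  0.145 ]]
tray -0.06560072890725745 0.0007377445461750334
talls 0.04694444444444444
tall0 0.056818181818181816
bott 0.002735042735042735
glass 0.000588235294117647
jug 0.0
wash 0.00026014568158168577
```

```bash
python3 -c "
from plant import r
print(r.finish_job(), r.get_state()['clock'])"
```

```text
the job is handed in; nothing more can be done
the job is handed in; nothing more can be done
```

The short carton was second from the left in the tub and now stands upright in the tray's near half. I tipped it onto the tub's front rim, pinched it across its thickness and lifted it out still tilted at about 40°. I set its front lower edge on the tray floor, turned it upright in a light grip, let go and backed off. The job was handed in after about 26 s of the 64 s; no verdict is reported.

**Last checks:**
- **Carton position:** its centre measures about x −0.066 m, y 0.001 m in the tray frame. The top face, taken at the upright height, measures about 94 × 38 mm.
- **Robot:** it is clear of everything, with the gripper open.
- **Other things:** the before-and-after top pictures show no change at the bottles, jug, glasses or wash bottle. About 5% of pixels changed at the tall cartons. I took that as shading where the short carton used to stand, and did not re-measure their positions.

**What went wrong on the way:**
- **Fingertip height:** in the pictures the fingertips sit about 34 mm higher than the stated tool geometry. The first push therefore passed over the short carton without touching it, and I corrected for this by measurement.
- **Second push:** it stopped just short of the balance point and the carton rocked back upright. The third, longer push tipped it, and a fit to the pictures gave a lean of 39.9°.

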